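# Lay out the take-away corner of the cafe counter

### The arm

A 7-joint arm with a two-finger parallel gripper is mounted at the origin on a cart in front of the work surface, level with it; the furniture and walls round the work are solid. World frame = base frame: x ahead of the robot, y to its left, z up, the work surface at z = 0. Lengths are in m, angles in rad, forces in N, time in s.
With the tool pointing down it reaches from about 0.4 to 0.85 m from the base axis. Payload 4.4 kg.
Tool frame: the origin (TCP) lies on the centre line of the jaws, within the pads' length; the fingertips stand 14 mm ahead of it and the grasp point (between the pads) lies 5 mm behind it; z points along the fingers, y is the line along which they close (so a half turn about z gives the same grasp; the last joint's range is limited). The gripper opens to 94 mm and grips with 3 to 60 N. Pads are 16 mm wide; open, the fingers measure 119 mm over their backs; the gripper's body (75 mm by 177 mm) begins 78 mm behind the grasp point.
Start: joints at [1.189, 0.628, 0.038, 1.517, -0.027, 0.996, -0.02], TCP at [0.202, -0.618, 0.219] pointing down, gripper open.
Joint ranges: [-3.06, 3.06], [-0.37, 2.12], [-1.25, 1.32], [0.18, 2.47], [-1.1, 4.24], [0.23, 1.98], [-2.94, 2.94]. Speed limits (rad/s): [2.57, 2.57, 3.14, 3.14, 3.14, 3.14, 3.14].

### API

Orientations are given as a rotation vector (axis times angle).
In Python, from station import * gives the robot as it stands. The module is installed in compiled form; this text tells all that it offers.
- The arm moves only by the tool handwheel, called as name(argument=value, ...), one argument or row to a line, values as JSON. Schema: {"type":"object","properties":{"ticks":{"type":"array","items":{"type":"array","items":{"type":"number"},"minItems":7,"maxItems":7},"minItems":1,"maxItems":20},"only":{"type":"string"},"quiet":{"type":"boolean"},"lines":{"type":"string"}},"required":["ticks"],"additionalProperties":false}. ticks is a list of rows, 1 to 20 of them, each of 7 numbers: the finger opening in m, then dx, dy, dz in shares of the most that a row can go, 1 being 62.5 mm, then a rotation vector rx, ry, rz in a scale on which 1.0 is pi rad; each row shifts and turns the commanded pose from where the row before left it, along the tool's axes as they then stand; what a row does not reach is not made up. A row lasts 1/8 s, in which the tool goes at most 0.0625 m and 0.188 rad, less where a joint would pass 70% of its speed; a pose out of reach is approached as far as the arm can. The fingers move at their own pace and stop on an object; the grip force is fixed at half the most. Time passes only in rows, so rows that do not move let the fingers close. The tool returns the time, the measured TCP pose, the force, the opening and the grip force at its end. only (a regular expression) keeps the lines of the reply that match it, lines (a string "A,B") keeps lines A to B, and quiet returns only ok. No shift or turn number may pass 1 either way. Input that does not fit is refused with a message, and nothing moves.
- read_state(): the state, without advancing time (a new reading comes with each control period).
- get_image(name): name is "scene" or "top"; returns a dict with "frame" (384x512x3 uint8, red, green, blue), "camera_matrix" (3x3 intrinsics, pixels), "view" (4x4, takes a point from world to camera coordinates). Camera axes: x right, y down, z forward; pixel columns grow to the right and rows downward; lengths in m; the calibration is good to about 2 mm. A picture is of the moment at which its call begins. There is no depth.
- hand_in(): hands the job in; it is judged then, once.
The state is a dict: "time_s": time; "q": joint angles; "joint_vel": joint speeds; "joint_torque": joint torques, N m; "tool_pos": TCP position; "tool_rot": TCP orientation; "ft_force": force on the tool from outside, world axes, zero at the start; "torque": the same for the moment, N m; "opening": finger opening in m; "grasp_force": force on a finger pad.
Only numpy, scipy, OpenCV 4.12 (cv2) and the standard library are available. Lean on these libraries where they do the work, as an engineer would, in place of code of your own. Each camera call takes 0.05 s, during which the arm holds its last target. There are 200 camera calls.

### The job

Lay out the row of three coasters between the call bell and the cup of stir sticks: the tin in the middle of the coaster next to the bell, the red-capped spice jar in the middle of the coaster next to the stir sticks, and the wide grey-lidded jar in the middle of the coaster between them. Stand the small candle centred on top of the tin. Everything ends upright, and the bell and the stick cup stay where they are.

Things in the scene. Friction and masses are not known exactly. Their poses are not given: they have to be found in the camera images.
- tin: Closed food tin with a flat metal top, standing: 57 mm across, 72 mm high, 0.18 kg. Loose. Origin: centre of its underside; z up. Grip it across its sides. Tin, jar, spice jar and candle start in any order in a row along the front of the counter, 100 mm or more apart; a pen and a teaspoon lie between them, pointing away from the robot, so fingers that close along x (forward) clear everything.
- jar: Wide glass jar with a grey screw lid, standing: 58 mm across, 90 mm high, 0.25 kg. Loose, at the front of the counter. Origin: centre of its underside; z up. Grip it across its sides at half height.
- spice_jar: Slim glass spice jar with a red screw cap, standing: 45 mm across, 106 mm high, 0.11 kg. Loose, at the front of the counter. Origin: centre of its underside; z up. Grip it across its sides at half height.
- candle: Small round candle in a pale shallow dish, 38 mm across, 15 mm high, 0.02 kg. Loose, on the counter at the front. Origin: centre of its underside; z up. Grip it across its sides. It starts at the front of the counter in the same row as the others. Bystanders on the counter near the work are up to 150 mm high.
- coaster_left: Round dark wooden coaster with a black rubber face, 84 mm across, 6 mm thick, fixed to the counter; the left one (largest y) of three alike in a row that runs roughly across in front of the robot (about 100 mm apart, the row may be turned by up to 0.1 rad). Origin: centre of its underside; z up.
- coaster_middle: Round dark wooden coaster with a black rubber face, 84 mm across, 6 mm thick, fixed to the counter; the middle one of three alike in a row that runs roughly across in front of the robot (about 100 mm apart, the row may be turned by up to 0.1 rad). Origin: centre of its underside; z up. Behind the row, from x = 0.74 on, stands a clear cake box 0.25 m high: keep the wrist clear of it.
- coaster_right: Round dark wooden coaster with a black rubber face, 84 mm across, 6 mm thick, fixed to the counter; the right one (smallest y) of three alike in a row that runs roughly across in front of the robot (about 100 mm apart, the row may be turned by up to 0.1 rad). Origin: centre of its underside; z up. Right of the counter (y below -0.28) stands a pastry case: rise to 0.45 m before crossing it.
- bell: Counter call bell, steel dome on a dark base, 76 mm across, 56 mm high, loose. It stands at one end of the coaster row, its centre about 103 mm beyond the end coaster's; which end varies. Origin: centre of its underside.
- stick_cup: Cup of wooden stir sticks, 72 mm across, 147 mm high with the sticks, loose. It stands at the other end of the coaster row, its centre about 103 mm beyond the end coaster's. Origin: centre of its underside. Near it and above the coasters, closing the fingers across the row (not along it) keeps clear of the neighbours.

How it is judged:
At the end, for the whole second after the job is handed in: The tin stands on the coaster next to the bell, the spice jar on the coaster next to the stick cup and the jar on the middle coaster, each within 14 mm of the coaster's centre; the candle stands on the tin's top within 12 mm of its axis; all four upright within 0.12 rad, released and at rest (horizontal distance between jar and coaster_middle below 0.014 m and z of jar in the frame of coaster_middle between 0.002 and 0.011 m and ((horizontal distance between bell and coaster_left below 0.15 m and horizontal distance between tin and coaster_left below 0.014 m and z of tin in the frame of coaster_left between 0.002 and 0.011 m and horizontal distance between spice_jar and coaster_right below 0.014 m and z of spice_jar in the frame of coaster_right between 0.002 and 0.011 m) or (horizontal distance between bell and coaster_right below 0.15 m and horizontal distance between tin and coaster_right below 0.014 m and z of tin in the frame of coaster_right between 0.002 and 0.011 m and horizontal distance between spice_jar and coaster_left below 0.014 m and z of spice_jar in the frame of coaster_left between 0.002 and 0.011 m)) and horizontal distance between candle and tin below 0.012 m and z of candle in the frame of tin between 0.068 and 0.078 m and angle between each of tin, jar, spice_jar, candle's own z axis and vertical below 0.12 rad and linear speed of each of tin, jar, spice_jar, candle below 0.02 m/s and angular speed of each of tin, jar, spice_jar, candle below 0.2 rad/s); the robot touches nothing.
It fails at once if the call bell is moved by more than 30 mm (distance of bell from where it was at the start of the episode above 0.03 m).
It fails at once if the stick cup is moved by more than 30 mm (distance of stick_cup from where it was at the start of the episode above 0.03 m).
It also fails if it takes over 112 s, if anything falls off the work surface, if the arm or the gripper's body presses on something with over 40 N, if the wrist force passes 120 N, or if a joint passes its speed limit or range.

## Working session

There is one attempt and no reset: what is moved stays moved. The work goes in short steps, Python scripts to look and compute and a tool call to move; the robot and the scene stay as the last step left them, time stands still between calls to the robot, and variables do not carry over. Pictures are saved under pics/ and viewed, at most 14 in all, crops included, and the job is handed in when it is done.

```bash
mkdir -p pics; python3 - <<'E'
from station import *
import cv2,json,numpy as np
s=read_state();print({k:np.round(s[k],3).tolist() for k in s})
for n in("scene","top"):
    d=get_image(n);cv2.imwrite(f"pics/{n}0.png",d["frame"][:,:,::-1])
    print(n,np.round(d["camera_matrix"],1).tolist(),np.round(d["view"],3).tolist())
E
```

```text
{'time_s': 0.0, 'q': [1.189, 0.629, 0.038, 1.518, -0.027, 0.996, -0.02], 'joint_vel': [0.002, -0.001, 0.001, -0.001, -0.0, -0.002, 0.001], 'joint_torque': [0.0, -54.974, 1.144, -18.664, -0.052, 0.024, 0.0], 'tool_pos': [0.202, -0.617, 0.219], 'tool_rot': [-3.101, -0.494, 0.0], 'ft_force': [-0.023, -0.34, -1.022], 'torque': [0.014, -0.007, -0.007], 'grasp_force': 0.0, 'opening': 0.094}
scene [[405.7, 0.0, 256.5], [0.0, 405.7, 192.2], [0.0, 0.0, 1.0]] [[0.54, -0.842, -0.007, -0.296], [-0.546, -0.344, -0.764, 0.322], [0.641, 0.416, -0.645, 0.55], [0.0, 0.0, 0.0, 1.0]]
top [[422.6, 0.0, 255.9], [0.0, 422.6, 193.0], [0.0, 0.0, 1.0]] [[0.003, -1.0, -0.022, 0.004], [-0.996, -0.001, -0.09, 0.537], [0.09, 0.022, -0.996, 0.869], [0.0, 0.0, 0.0, 1.0]]
```

View pics/scene0.png

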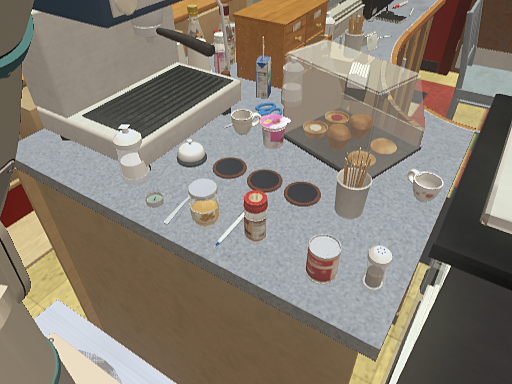

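View pics/top0.png

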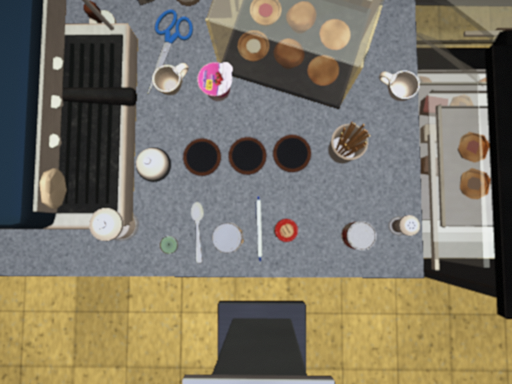

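The top view shows the bell on the left at (152,163), the coasters at about (202,156), (248,155) and (292,153), and the stick cup at (350,141). The front row is the candle (169,243), jar (227,237), spice jar (286,230) and tin (360,236). So the tin goes left, the jar in the middle and the spice jar right.

```bash
cat > h.py <<'E'
from station import *
import cv2,numpy as np
def ray(d,uv,z):
    K,V=np.array(d["camera_matrix"]),np.array(d["view"]);R,t=V[:3,:3],V[:3,3]
    c=-R.T@t; r=R.T@np.linalg.solve(K,[uv[0],uv[1],1]); return (c+r*(z-c[2])/r[2])[:2]
def proj(d,p):
    K,V=np.array(d["camera_matrix"]),np.array(d["view"]);q=K@(V[:3,:3]@p+V[:3,3]);return q[:2]/q[2]
def blob(d,mask,seed,z,r):
    m=np.zeros_like(mask);cv2.circle(m,seed,r,255,-1);m&=mask
    m=cv2.morphologyEx(m,cv2.MORPH_OPEN,np.ones((3,3),np.uint8))
    cs,_=cv2.findContours(m,cv2.RETR_EXTERNAL,cv2.CHAIN_APPROX_NONE)
    if not cs: return None
    c=cv2.convexHull(max(cs,key=cv2.contourArea))
    P=np.array([ray(d,p[0],z) for p in c],np.float32)   # hull on the plane
    (x,y),R=cv2.minEnclosingCircle(P)
    lo,hi=P.min(0),P.max(0)
    return np.round([x,y,2*R,*(lo+hi)/2,*(hi-lo)],4).tolist()
E
python3 - <<'E'
from h import *
d=get_image("top");f=d["frame"];hsv=cv2.cvtColor(f,cv2.COLOR_RGB2HSV)
H,S,V=cv2.split(hsv);M=lambda b:(b*255).astype(np.uint8)
dark=M(V<75)|M((H<15)&(S>90)&(V<140))
for s in((202,156),(248,155),(292,153)):print("coaster",blob(d,dark,s,.006,27))
print("red",blob(d,M(((H<12)|(H>168))&(S>110)),(286,230),.106,18))
print("candle",blob(d,M((H>35)&(H<85)&(S>40)),(169,243),.015,14))
for p in((227,237),(227,228),(360,236),(360,228),(360,222),(200,260),(169,243),(225,260),(360,245)):print(p,hsv[p[1],p[0]])
c=f[205:265,140:425];cv2.imwrite("pics/crop.png",cv2.resize(c,(798,168),interpolation=cv2.INTER_CUBIC)[:,:,::-1])
E
```

```text
coaster [0.6186, 0.1242, 0.08, 0.6189, 0.1244, 0.0772, 0.0768]
coaster [0.6211, 0.0251, 0.0804, 0.621, 0.0252, 0.0771, 0.0784]
coaster [0.6262, -0.0716, 0.0805, 0.6264, -0.0726, 0.0792, 0.0781]
red [0.4597, -0.0539, 0.0439, 0.4594, -0.0541, 0.0417, 0.0418]
candle [0.4282, 0.1911, 0.0328, 0.4273, 0.1915, 0.0295, 0.03]
(227, 237) [112  23 201]
(227, 228) [112  24 204]
(360, 236) [111  13 204]
(360, 228) [112  14 205]
(360, 222) [114   7 173]
(200, 260) [111  12 209]
(169, 243) [ 65  40 120]
(225, 260) [108  24 137]
(360, 245) [113  10 202]
```

View pics/crop.png

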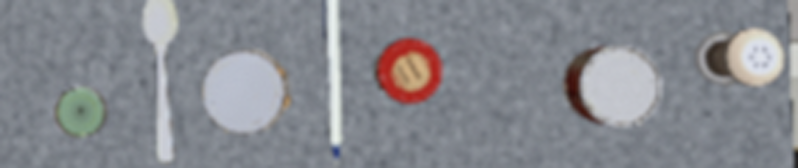

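The crop shows a green candle, the spoon, the jar lid, the pen, the red cap and the tin top, with the tin's red side leaning left in the view. Next I measure the bright lids and cross-check everything in the scene view.

```bash
python3 - <<'E'
from h import *
d=get_image("top");f=d["frame"];hsv=cv2.cvtColor(f,cv2.COLOR_RGB2HSV)
H,S,V=cv2.split(hsv);M=lambda b:(b*255).astype(np.uint8)
w=M((V>178)&(S<45))
P={}
for n,s,z in(("jar",(227,237),.09),("tin",(361,236),.072)):
    b=blob(d,w,s,z,19);print(n,b);P[n]=(*b[3:5],z)
print("bell",ray(d,(152,163),.02),"cup",ray(d,(350,141),.09))
P["spice"]=(.4595,-.054,.106);P["candle"]=(.4278,.1913,.015)
P["cL"]=(.6188,.1243,.006);P["cM"]=(.621,.0252,.006);P["cR"]=(.6263,-.0721,.006)
d=get_image("scene");g=cv2.resize(d["frame"],None,fx=3,fy=3,interpolation=cv2.INTER_CUBIC)[:,:,::-1].copy()
rad=dict(jar=.028,tin=.0285,spice=.0215,candle=.019,cL=.042,cM=.042,cR=.042)
for n,p in P.items():
    for a in np.linspace(0,2*np.pi,60):
        q=proj(d,np.array(p)+rad[n]*np.array([np.cos(a),np.sin(a),0]));cv2.circle(g,tuple(int(v*3+1) for v in q),1,(255,0,255),-1)
c=g[440:860,400:1050];cv2.imwrite("pics/sc.png",cv2.resize(c,(800,517)))
E
```

```text
jar [0.4445, 0.0611, 0.0542, 0.4447, 0.0606, 0.0522, 0.0526]
tin [0.4493, -0.2027, 0.0519, 0.4491, -0.2025, 0.0491, 0.0492]
bell [0.60226371 0.22870377] cup [ 0.63433426 -0.18140235]
```

View pics/sc.png

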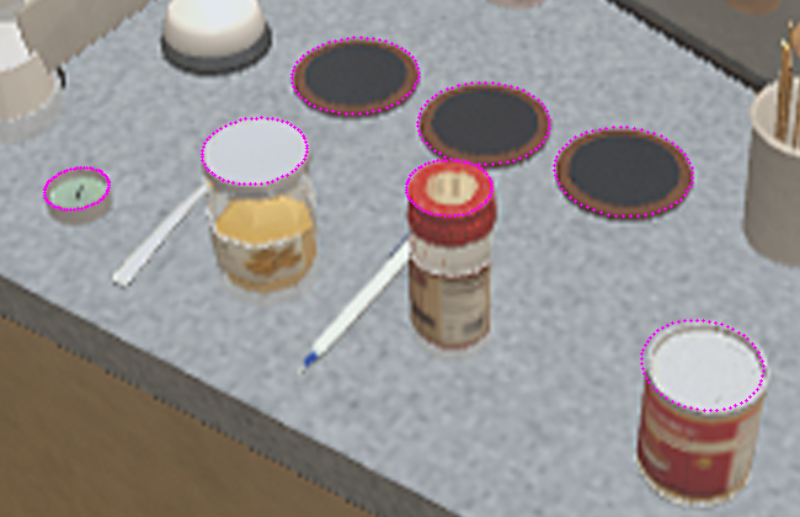

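The overlaid rings match the scene view to about 2 mm, so the positions agree across both views. I rise first, then turn so the fingers close along x.

The rows are not in the units I measure in: shifts go in shares of 62.5 mm and turns go in shares of pi rad. I convert before sending: -0.058 m is -0.928, -0.18 rad is -0.0573.

```bash
cat >> h.py <<'E'
from scipy.spatial.transform import Rotation as Ro
def delta(x,y,z):
    s=read_state();R=Ro.from_rotvec(s["tool_rot"])
    print("tool d",np.round(R.inv().apply(np.array([x,y,z])-s["tool_pos"]),4),"to down/x-closing rotvec",np.round((R.inv()*Ro.from_matrix([[0,1,0],[1,0,0],[0,0,-1]])).as_rotvec(),4),"q",np.round(s["q"],2),"pos",np.round(s["tool_pos"],4),"t",s["time_s"],"op",s["opening"])
E
```

handwheel(
  ticks=[
    [0.094,0,0,-0.928,0,0,0],
    [0.094,0,0,-0.928,0,0,0],
    [0.094,0,0,-0.928,0,0,0],
    [0.094,0,0,-0.928,0,0,0],
    [0.094,0,0,0,0,0,-0.0573],
    [0.094,0,0,0,0,0,-0.0573],
    [0.094,0,0,0,0,0,-0.0573],
    [0.094,0,0,0,0,0,-0.0573],
    [0.094,0,0,0,0,0,-0.0573],
    [0.094,0,0,0,0,0,-0.0573],
    [0.094,0,0,0,0,0,-0.0573],
    [0.094,0,0,0,0,0,0],
  ],
)

```text
time_s: 1.75
tool_pos: [0.2017, -0.6178, 0.4513]
tool_rot: [-2.218, -2.225, -0.001]
ft_force: [0.3, -0.6, -1.3]
opening: 0.0943
grasp_force: 0.0
```

```bash
python3 -c "from h import *;delta(.449,-.2025,.45)"
```

```text
tool d [0.4146 0.2485 0.0015] to down/x-closing rotvec [ 0.0002 -0.0005  0.003 ] q [ 1.33  0.51 -0.23  1.1   0.11  1.54  1.13] pos [ 0.2017 -0.6178  0.4513] t 1.75 op 0.09430774006242831
```

Converted, 0.06 m is 0.96, 0.0415 m is 0.664.

handwheel(
  ticks=[
    [0.094,0.664,0.3968,0,0,0,0],
    [0.094,0.664,0.3968,0,0,0,0],
    [0.094,0.664,0.3968,0,0,0,0],
    [0.094,0.664,0.3968,0,0,0,0],
    [0.094,0.664,0.3968,0,0,0,0],
    [0.094,0.664,0.3968,0,0,0,0],
    [0.094,0.664,0.3968,0,0,0,0],
    [0.094,0.664,0.3968,0,0,0,0],
    [0.094,0.664,0.3968,0,0,0,0],
    [0.094,0.664,0.3968,0,0,0,0],
    [0.094,0,0,0.96,0,0,0],
    [0.094,0,0,0.96,0,0,0],
    [0.094,0,0,0.96,0,0,0],
    [0.094,0,0,0.96,0,0,0],
    [0.094,0,0,0.96,0,0,0],
    [0.094,0,0,0,0,0,0],
    [0.094,0,0,0,0,0,0],
  ],
)

```text
time_s: 3.88
tool_pos: [0.4493, -0.202, 0.1532]
tool_rot: [2.216, 2.224, 0.002]
ft_force: [-0.3, 0.0, 0.7]
opening: 0.0938
grasp_force: 0.0
```

```bash
python3 -c "from h import *;delta(.449,-.2025,.037)"
```

```text
tool d [-0.0004 -0.0005  0.1162] to down/x-closing rotvec [0.0025 0.001  0.0035] q [ 0.62  0.52 -0.36  2.01  0.29  0.65  0.07] pos [ 0.4493 -0.202   0.1532] t 3.875 op 0.09379663860807232
```

Converted, 0.029 m is 0.464.

handwheel(
  ticks=[
    [0.094,0,0,0.464,0,0,0],
    [0.094,0,0,0.464,0,0,0],
    [0.094,0,0,0.464,0,0,0],
    [0.094,0,0,0.464,0,0,0],
    [0.094,0,0,0,0,0,0],
    [0.045,0,0,0,0,0,0],
    [0.045,0,0,0,0,0,0],
    [0.045,0,0,0,0,0,0],
    [0.045,0,0,0,0,0,0],
    [0.045,0,0,0,0,0,0],
    [0.045,0,0,0,0,0,0],
    [0.045,0,0,0,0,0,0],
    [0.045,0,0,0,0,0,0],
  ],
)

```text
time_s: 5.5
tool_pos: [0.4485, -0.2018, 0.036]
tool_rot: [2.215, 2.226, 0.001]
ft_force: [0.3, -0.7, 5.3]
opening: 0.057
grasp_force: 30.0
```

```bash
python3 -c "from h import *;delta(.449,-.2025,.037)"
```

```text
tool d [-0.0007  0.0005 -0.001 ] to down/x-closing rotvec [0.0013 0.0005 0.0049] q [ 0.52  0.72 -0.22  2.09  0.42  0.37 -0.04] pos [ 0.4485 -0.2018  0.036 ] t 5.5 op 0.05695431176989768
```

Converted, -0.06 m is -0.96, 0.05 m is 0.8.

handwheel(
  ticks=[
    [0.045,0,0,-0.64,0,0,0],
    [0.045,0,0,-0.96,0,0,0],
    [0.045,0,0,-0.96,0,0,0],
    [0.045,0.528,0.272,0,0,0,0],
    [0.045,0.528,0.272,0,0,0,0],
    [0.045,0.528,0.272,0,0,0,0],
    [0.045,0.528,0.272,0,0,0,0],
    [0.045,0.528,0.272,0,0,0,0],
    [0.045,0.528,0.272,0,0,0,0],
    [0.045,0.528,0.272,0,0,0,0],
    [0.045,0.528,0.272,0,0,0,0],
    [0.045,0.528,0.272,0,0,0,0],
    [0.045,0.528,0.272,0,0,0,0],
    [0.045,0,0,0.8,0,0,0],
    [0.045,0,0,0.8,0,0,0],
    [0.045,0,0,0,0,0,0],
    [0.045,0,0,0,0,0,0],
  ],
)

```text
time_s: 7.62
tool_pos: [0.6169, 0.1296, 0.0967]
tool_rot: [2.216, 2.227, 0.002]
ft_force: [0.1, 0.1, -1.6]
opening: 0.0569
grasp_force: 30.0
```

```bash
python3 -c "from h import *;delta(.6188,.125,.043)"
```

```text
tool d [-0.0046  0.0018  0.0537] to down/x-closing rotvec [ 0.0013 -0.0007  0.0049] q [-0.05  0.77 -0.34  1.68  0.34  0.76 -0.55] pos [0.6169 0.1296 0.0967] t 7.625 op 0.05691616431411413
```

Converted, 0.025 m is 0.4, 0.02 m is 0.32.

handwheel(
  ticks=[
    [0.045,-0.0736,0.0288,0,0,0,0],
    [0.045,0,0,0.4,0,0,0],
    [0.045,0,0,0.32,0,0,0],
    [0.045,0,0,0.064,0,0,0],
    [0.045,0,0,0.048,0,0,0],
    [0.045,0,0,0.016,0,0,0],
    [0.045,0,0,0,0,0,0],
    [0.045,0,0,0,0,0,0],
  ],
)

```text
time_s: 8.62
tool_pos: [0.6183, 0.1247, 0.0429]
tool_rot: [2.216, 2.227, 0.001]
ft_force: [-0.0, 0.6, -1.5]
opening: 0.0566
grasp_force: 30.0
```

```bash
python3 -c "from h import *;delta(.6188,.125,.043)"
```

```text
tool d [ 0.0003  0.0005 -0.0001] to down/x-closing rotvec [ 0.0006 -0.0002  0.005 ] q [-0.06  0.84 -0.31  1.7   0.38  0.66 -0.57] pos [0.6183 0.1247 0.0429] t 8.625 op 0.05656922670787957
```

Converted, -0.06 m is -0.96, 0.04 m is 0.64.

handwheel(
  ticks=[
    [0.045,0,0,0.016,0,0,0],
    [0.045,0,0,0,0,0,0],
    [0.062,0,0,0,0,0,0],
    [0.075,0,0,0,0,0,0],
    [0.094,0,0,0,0,0,0],
    [0.094,0,0,0,0,0,0],
    [0.094,0,0,-0.48,0,0,0],
    [0.094,0,0,-0.96,0,0,0],
    [0.094,0,0,-0.96,0,0,0],
    [0.094,-0.208,-0.56,0,0,0,0],
    [0.094,-0.208,-0.56,0,0,0,0],
    [0.094,-0.208,-0.56,0,0,0,0],
    [0.094,-0.208,-0.56,0,0,0,0],
    [0.094,-0.192,-0.544,0,0,0,0],
    [0.094,0,0,0.64,0,0,0],
    [0.094,0,0,0,0,0,0],
    [0.094,0,0,0,0,0,0],
  ],
)

```text
time_s: 10.75
tool_pos: [0.4451, 0.0602, 0.1522]
tool_rot: [2.215, 2.227, 0.002]
ft_force: [0.8, 0.9, 0.9]
opening: 0.094
grasp_force: 0.0
```

```bash
python3 - <<'E'
from h import *
delta(.4446,.0608,.041)
d=get_image("top");cv2.imwrite("pics/t1.png",d["frame"][:,:,::-1])
E
```

```text
tool d [ 0.0005 -0.0006  0.1112] to down/x-closing rotvec [ 0.0009 -0.0005  0.0053] q [ 0.08  0.48 -0.39  2.12  0.31  0.6  -0.52] pos [0.4451 0.0602 0.1522] t 10.75 op 0.09396236872937395
```

View pics/t1.png

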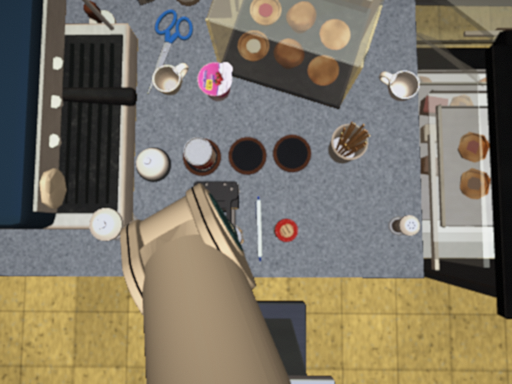

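The tin stands on the left coaster, with its top at about (199,152), and the gripper is above the jar. Now I grip the jar.

Converted, 0.03 m is 0.48, 0.021 m is 0.336.

handwheel(
  ticks=[
    [0.094,0.008,0,0.48,0,0,0],
    [0.094,0,0,0.48,0,0,0],
    [0.094,0,0,0.48,0,0,0],
    [0.094,0,0,0.336,0,0,0],
    [0.094,0,0,0,0,0,0],
    [0.045,0,0,0,0,0,0],
    [0.045,0,0,0,0,0,0],
    [0.045,0,0,0,0,0,0],
    [0.045,0,0,0,0,0,0],
    [0.045,0,0,0,0,0,0],
    [0.045,0,0,0,0,0,0],
    [0.045,0,0,0,0,0,0],
  ],
)

```text
time_s: 12.3
tool_pos: [0.4447, 0.0602, 0.0409]
tool_rot: [2.216, 2.226, 0.001]
ft_force: [-0.2, -0.1, 6.1]
opening: 0.0584
grasp_force: 30.0
```

```bash
python3 -c "from h import *;delta(.621,.0252,.14)"
```

```text
tool d [-0.0359  0.1762 -0.0989] to down/x-closing rotvec [0.0009 0.0001 0.0049] q [-0.05  0.68 -0.21  2.2   0.47  0.3  -0.67] pos [0.4447 0.0602 0.0409] t 12.3 op 0.05836414024582972
```

Converted, -0.06 m is -0.96, 0.05 m is 0.8.

handwheel(
  ticks=[
    [0.045,0,0,-0.64,0,0,0],
    [0.045,0,0,-0.96,0,0,0],
    [0.045,0,0,-0.96,0,0,0],
    [0.045,-0.096,0.4704,0,0,0,0],
    [0.045,-0.096,0.4704,0,0,0,0],
    [0.045,-0.096,0.4704,0,0,0,0],
    [0.045,-0.096,0.4704,0,0,0,0],
    [0.045,-0.096,0.4704,0,0,0,0],
    [0.045,-0.096,0.4704,0,0,0,0],
    [0.045,0,0,0,0,0,0],
    [0.045,0,0,0.8,0,0,0],
    [0.045,0,0,0.8,0,0,0],
    [0.045,0,0,0,0,0,0],
    [0.045,0,0,0,0,0,0],
  ],
)

```text
time_s: 14.05
tool_pos: [0.6215, 0.0257, 0.1019]
tool_rot: [2.215, 2.227, 0.002]
ft_force: [0.3, 0.3, -2.5]
opening: 0.0582
grasp_force: 30.0
```

```bash
python3 -c "from h import *;delta(.621,.0248,.047)"
```

```text
tool d [-0.0009 -0.0006  0.0549] to down/x-closing rotvec [ 0.0015 -0.0006  0.0054] q [ 0.14  0.75 -0.38  1.7   0.38  0.76 -0.41] pos [0.6215 0.0257 0.1019] t 14.05 op 0.058226157966133694
```

Converted, -0.06 m is -0.96, 0.025 m is 0.4.

handwheel(
  ticks=[
    [0.045,-0.0144,-0.0096,0,0,0,0],
    [0.045,0,0,0.4,0,0,0],
    [0.045,0,0,0.32,0,0,0],
    [0.045,0,0,0.096,0,0,0],
    [0.045,0,0,0.048,0,0,0],
    [0.045,0,0,0.016,0,0,0],
    [0.045,0,0,0,0,0,0],
    [0.065,0,0,0,0,0,0],
    [0.075,0,0,0,0,0,0],
    [0.094,0,0,0,0,0,0],
    [0.094,0,0,0,0,0,0],
    [0.094,0,0,-0.48,0,0,0],
    [0.094,0,0,-0.96,0,0,0],
    [0.094,0,0,-0.96,0,0,0],
    [0.094,-0.32,-0.64,0,0,0,0],
    [0.094,-0.32,-0.64,0,0,0,0],
    [0.094,-0.32,-0.64,0,0,0,0],
    [0.094,-0.304,-0.664,0,0,0,0],
    [0.094,0,0,0.64,0,0,0],
    [0.094,0,0,0,0,0,0],
  ],
)

```text
time_s: 16.55
tool_pos: [0.4574, -0.0558, 0.1543]
tool_rot: [-2.214, -2.225, 0.004]
ft_force: [-0.3, 0.2, -0.1]
opening: 0.0934
grasp_force: 0.0
```

```bash
python3 -c "from h import *;delta(.4595,-.054,.049)"
```

```text
tool d [0.0018 0.0026 0.1053] to down/x-closing rotvec [-0.0042 -0.0002  0.0048] q [ 0.37  0.49 -0.43  2.09  0.34  0.63 -0.29] pos [ 0.4574 -0.0558  0.1543] t 16.55 op 0.09344875046906492
```

handwheel(
  ticks=[
    [0.094,0,0,0,0,0,0],
    [0.094,0,0,0,0,0,0],
  ],
)

```text
time_s: 16.8
tool_pos: [0.4604, -0.0552, 0.1564]
tool_rot: [2.214, 2.227, 0.002]
ft_force: [0.5, -0.3, -0.4]
opening: 0.0939
grasp_force: 0.0
```

```bash
python3 -c "from h import *;delta(.4595,-.054,.049)"
```

```text
tool d [ 0.0012 -0.0012  0.1074] to down/x-closing rotvec [ 0.0021 -0.0001  0.0056] q [ 0.37  0.49 -0.43  2.08  0.34  0.63 -0.29] pos [ 0.4604 -0.0552  0.1564] t 16.8 op 0.09388555854719362
```

Converted, 0.03 m is 0.48, 0.017 m is 0.272.

handwheel(
  ticks=[
    [0.094,0.0192,-0.0192,0,0,0,0],
    [0.094,0,0,0.48,0,0,0],
    [0.094,0,0,0.48,0,0,0],
    [0.094,0,0,0.48,0,0,0],
    [0.094,0,0,0.272,0,0,0],
    [0.094,0,0,0,0,0,0],
    [0.035,0,0,0,0,0,0],
    [0.035,0,0,0,0,0,0],
    [0.035,0,0,0,0,0,0],
    [0.035,0,0,0,0,0,0],
    [0.035,0,0,0,0,0,0],
    [0.035,0,0,0,0,0,0],
    [0.035,0,0,0,0,0,0],
    [0.035,0,0,0,0,0,0],
  ],
)

```text
time_s: 18.55
tool_pos: [0.4582, -0.0544, 0.0485]
tool_rot: [2.216, 2.227, 0.0]
ft_force: [0.5, 0.3, 1.9]
opening: 0.0438
grasp_force: 30.0
```

```bash
python3 -c "from h import *;delta(.6263,-.0721,.15)"
```

```text
tool d [-0.0186  0.168  -0.1014] to down/x-closing rotvec [ 0.0004 -0.      0.005 ] q [ 0.24  0.68 -0.27  2.17  0.5   0.35 -0.43] pos [ 0.4582 -0.0544  0.0485] t 18.55 op 0.04381403661515083
```

Converted, -0.06 m is -0.96, 0.05 m is 0.8.

handwheel(
  ticks=[
    [0.035,0,0,-0.64,0,0,0],
    [0.035,0,0,-0.96,0,0,0],
    [0.035,0,0,-0.96,0,0,0],
    [0.035,-0.0496,0.448,0,0,0,0],
    [0.035,-0.0496,0.448,0,0,0,0],
    [0.035,-0.0496,0.448,0,0,0,0],
    [0.035,-0.0496,0.448,0,0,0,0],
    [0.035,-0.0496,0.448,0,0,0,0],
    [0.035,-0.0496,0.448,0,0,0,0],
    [0.035,0,0,0,0,0,0],
    [0.035,0,0,0.8,0,0,0],
    [0.035,0,0,0.8,0,0,0],
    [0.035,0,0,0,0,0,0],
    [0.035,0,0,0,0,0,0],
  ],
)

```text
time_s: 20.3
tool_pos: [0.6266, -0.0718, 0.1101]
tool_rot: [2.215, 2.226, 0.002]
ft_force: [0.2, -0.0, -0.8]
opening: 0.0438
grasp_force: 30.0
```

```bash
python3 -c "from h import *;delta(.6263,-.0723,.0555)"
```

```text
tool d [-0.0005 -0.0004  0.0546] to down/x-closing rotvec [ 0.0016 -0.0002  0.0052] q [ 0.32  0.76 -0.42  1.67  0.4   0.8  -0.27] pos [ 0.6266 -0.0718  0.1101] t 20.3 op 0.0438326130017892
```

Converted, -0.06 m is -0.96, 0.044 m is 0.704.

handwheel(
  ticks=[
    [0.035,-0.008,-0.0064,0.32,0,0,0],
    [0.035,0,0,0.32,0,0,0],
    [0.035,0,0,0.16,0,0,0],
    [0.035,0,0,0.048,0,0,0],
    [0.035,0,0,0.032,0,0,0],
    [0.035,0,0,0,0,0,0],
    [0.05,0,0,0,0,0,0],
    [0.065,0,0,0,0,0,0],
    [0.094,0,0,0,0,0,0],
    [0.094,0,0,0,0,0,0],
    [0.094,0,0,-0.48,0,0,0],
    [0.094,0,0,-0.96,0,0,0],
    [0.094,0,0,-0.96,0,0,0],
    [0.094,0.704,-0.528,0,0,0,0],
    [0.094,0.704,-0.528,0,0,0,0],
    [0.094,0.704,-0.528,0,0,0,0],
    [0.094,0.704,-0.528,0,0,0,0],
    [0.094,0.704,-0.528,0,0,0,0],
    [0.094,0.704,-0.528,0,0,0,0],
    [0.094,0,0,0,0,0,0],
  ],
)

```text
time_s: 22.8
tool_pos: [0.4238, 0.1942, 0.2041]
tool_rot: [-2.206, -2.236, -0.002]
ft_force: [-0.2, -1.2, 0.0]
opening: 0.0939
grasp_force: 0.0
```

handwheel(
  ticks=[
    [0.094,0,0,0,0,0,0],
  ],
)

```text
time_s: 22.92
tool_pos: [0.4268, 0.19, 0.2036]
tool_rot: [2.215, 2.227, 0.0]
ft_force: [0.8, -0.2, 0.3]
opening: 0.0942
grasp_force: 0.0
```

```bash
python3 - <<'E'
from h import *
delta(.4278,.1913,.017)
d=get_image("top");f=d["frame"];cv2.imwrite("pics/t2.png",f[:,:,::-1])
cv2.imwrite("pics/s2.png",get_image("scene")["frame"][:,:,::-1])
H,S,V=cv2.split(cv2.cvtColor(f,cv2.COLOR_RGB2HSV));M=lambda b:(b*255).astype(np.uint8)
print("red",blob(d,M(((H<12)|(H>168))&(S>110)),(292,146),.112,22))
w=M((V>178)&(S<45))
print("jar",blob(d,w,(247,149),.096,19));print("tin",blob(d,w,(199,152),.078,19))
E
```

```text
tool d [0.0014 0.0009 0.1866] to down/x-closing rotvec [0.0006 0.0005 0.0051] q [-0.11  0.43 -0.51  2.02  0.3   0.76 -0.79] pos [0.4268 0.19   0.2036] t 22.925 op 0.09422096462349755
red [0.625, -0.0745, 0.0543, 0.6231, -0.0745, 0.0448, 0.0479]
jar [0.6205, 0.0248, 0.0552, 0.6206, 0.0252, 0.0537, 0.0512]
tin [0.6175, 0.1216, 0.053, 0.6172, 0.1216, 0.0489, 0.0506]
```

View pics/t2.png

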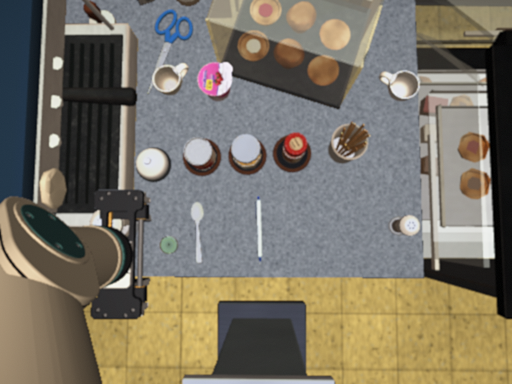

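View pics/s2.png

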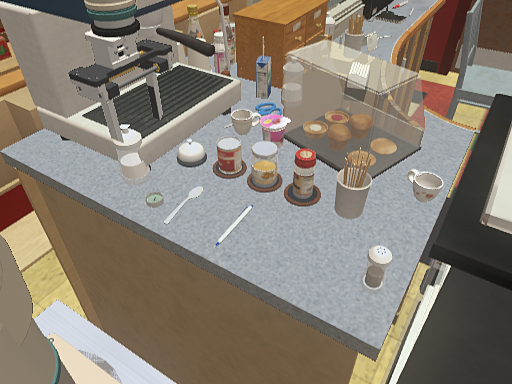

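All three items stand on their coasters. The mill near the candle, at about (107,225) in the top view and (128,150) in the scene view, needs a clearance check before I lower the gripper.

```bash
python3 - <<'E'
from h import *
d=get_image("scene");t=get_image("top");f=d["frame"]
print("base centre est",ray(d,(134,173),0), "front base", ray(d,(134,180),0),"L/R",ray(d,(121,173),0),ray(d,(148,172),0))
for z in(.1,.13,.15):print(z,"topview",ray(t,(107,224),z),"sceneview",ray(d,(124,130),z))
print("tray edge",ray(t,(134,215),.0),ray(t,(134,215),.06))
o=np.load if 0 else cv2.imread("pics/scene0.png");p=cv2.imread("pics/top0.png")
a=cv2.resize(o[110:220,90:200],(500,500),interpolation=cv2.INTER_CUBIC);b=cv2.resize(p[190:270,80:180],(300,240),interpolation=cv2.INTER_CUBIC)
c=np.zeros((500,800,3),np.uint8);c[:,:500]=a;c[:240,500:]=b;cv2.imwrite("pics/mill.png",c)
E
```

```text
base centre est [0.48020772 0.31021386] front base [0.4605576  0.29007726] L/R [0.46329321 0.33707256] [0.50134261 0.28416744]
0.1 topview [0.47006784 0.29154527] sceneview [0.50339652 0.33851122]
0.13 topview [0.46960275 0.280248  ] sceneview [0.47215194 0.2960865 ]
0.15 topview [0.46929269 0.27271648] sceneview [0.45132221 0.26780335]
tray edge [0.4912748 0.2706872] [0.48905345 0.25193633]
```

View pics/mill.png

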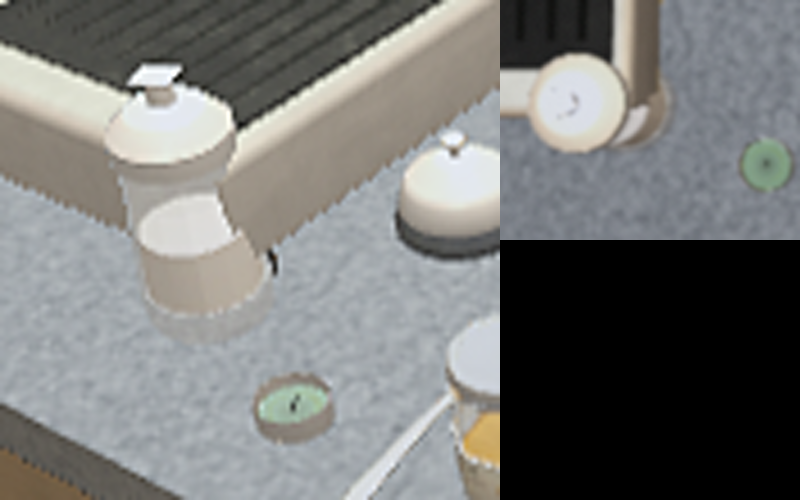

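The dispenser's nearest edge is at y≈0.245 and the gripper body will reach about 0.227, so there is roughly 16 mm of clearance. Descending.

Converted, 0.04 m is 0.64, -0.001 m is -0.016.

handwheel(
  ticks=[
    [0.07,-0.016,0.016,0.64,0,0,0],
    [0.07,0,0,0.64,0,0,0],
    [0.07,0,0,0.64,0,0,0],
    [0.07,0,0,0.64,0,0,0],
    [0.07,0,0,0,0,0,0],
    [0.07,0,0,0,0,0,0],
  ],
)

```text
time_s: 23.88
tool_pos: [0.4281, 0.1894, 0.0443]
tool_rot: [2.217, 2.226, 0.002]
ft_force: [-0.4, 0.0, 0.9]
opening: 0.07
grasp_force: 0.0
```

```bash
python3 -c "from h import *;delta(.4278,.1893,.0175)"
```

```text
tool d [-0.0001 -0.0004  0.0268] to down/x-closing rotvec [ 0.001  -0.0005  0.0042] q [-0.28  0.69 -0.29  2.15  0.54  0.36 -1.01] pos [0.4281 0.1894 0.0443] t 23.875 op 0.06998239645110911
```

Converted, 0.018 m is 0.288, 0.009 m is 0.144.

handwheel(
  ticks=[
    [0.07,0,0,0.288,0,0,0],
    [0.07,0,0,0.144,0,0,0],
    [0.07,0,0,0,0,0,0],
    [0.03,0,0,0,0,0,0],
    [0.03,0,0,0,0,0,0],
    [0.03,0,0,0,0,0,0],
    [0.03,0,0,0,0,0,0],
    [0.03,0,0,0,0,0,0],
    [0.03,0,0,0,0,0,0],
    [0.03,0,0,0,0,0,0],
  ],
)

```text
time_s: 25.12
tool_pos: [0.4275, 0.1895, 0.0166]
tool_rot: [2.216, 2.227, 0.001]
ft_force: [-0.5, -0.5, 3.5]
opening: 0.0362
grasp_force: 30.0
```

```bash
python3 -c "from h import *;delta(.6183,.1241,.15)"
```

```text
tool d [-0.0663  0.1905 -0.1333] to down/x-closing rotvec [ 0.0004 -0.0001  0.005 ] q [-0.32  0.75 -0.23  2.16  0.58  0.29 -1.04] pos [0.4275 0.1895 0.0166] t 25.125 op 0.03618996165966887
```

Converted, -0.06 m is -0.96, -0.03 m is -0.48.

handwheel(
  ticks=[
    [0.03,0,0,-0.48,0,0,0],
    [0.03,0,0,-0.96,0,0,0],
    [0.03,0,0,-0.96,0,0,0],
    [0.03,-0.1552,0.4352,0,0,0,0],
    [0.03,-0.1552,0.4352,0,0,0,0],
    [0.03,-0.1552,0.4352,0,0,0,0],
    [0.03,-0.1552,0.4352,0,0,0,0],
    [0.03,-0.1552,0.4352,0,0,0,0],
    [0.03,-0.1552,0.4352,0,0,0,0],
    [0.03,-0.1552,0.4352,0,0,0,0],
    [0.03,0,0,0,0,0,0],
    [0.03,0,0,0.48,0,0,0],
    [0.03,0,0,0,0,0,0],
    [0.03,0,0,0,0,0,0],
  ],
)

```text
time_s: 26.88
tool_pos: [0.6176, 0.1231, 0.1371]
tool_rot: [-2.215, -2.228, -0.0]
ft_force: [-0.2, 0.2, 0.2]
opening: 0.0365
grasp_force: 30.0
```

```bash
python3 - <<'E'
from h import *
delta(.6180,.1215,.0955)
d=get_image("scene");c=d["frame"][90:200,160:300];cv2.imwrite("pics/c1.png",cv2.resize(c,(700,550),interpolation=cv2.INTER_CUBIC)[:,:,::-1])
E
```

```text
tool d [-0.0017  0.0004  0.0416] to down/x-closing rotvec [-0.0001 -0.0003  0.006 ] q [ 0.04  0.73 -0.48  1.65  0.41  0.86 -0.6 ] pos [0.6176 0.1231 0.1371] t 26.875 op 0.03646427761375598
```

View pics/c1.png

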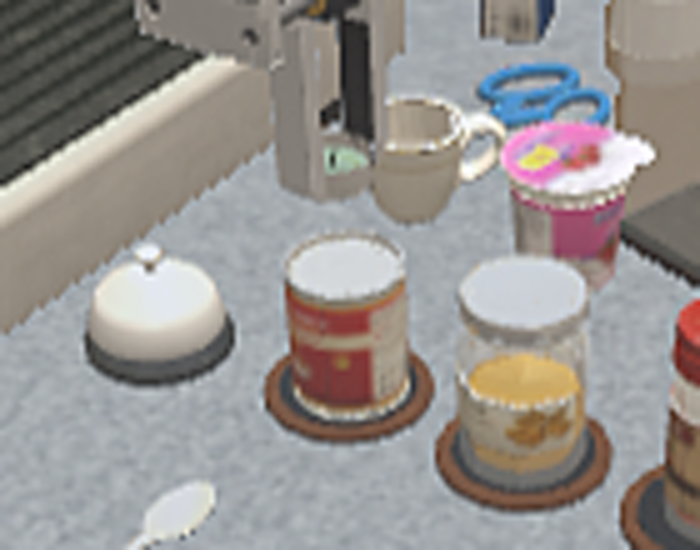

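The candle is held level above the tin, and the bell is undisturbed. Lowering it now.

Converted, 0.02 m is 0.32, 0.015 m is 0.24.

handwheel(
  ticks=[
    [0.03,-0.024,0.0064,0.32,0,0,0],
    [0.03,0,0,0.24,0,0,0],
    [0.03,0,0,0.064,0,0,0],
    [0.03,0,0,0.032,0,0,0],
    [0.03,0,0,0.016,0,0,0],
    [0.03,0,0,0,0,0,0],
    [0.03,0,0,0,0,0,0],
  ],
)

```text
time_s: 27.8
tool_pos: [0.6187, 0.121, 0.0948]
tool_rot: [2.216, 2.227, 0.001]
ft_force: [-0.3, 0.1, -1.0]
opening: 0.0362
grasp_force: 30.0
```

```bash
python3 -c "from h import *;delta(.6180,.1215,.0950)"
```

```text
tool d [ 0.0005 -0.0007 -0.0002] to down/x-closing rotvec [ 0.0006 -0.0001  0.005 ] q [ 0.03  0.79 -0.45  1.67  0.45  0.79 -0.62] pos [0.6187 0.121  0.0948] t 27.8 op 0.036200855897713526
```

Release in small steps, retreat up and clear, then inspect.

Converted, -0.06 m is -0.96, -0.05 m is -0.8.

handwheel(
  ticks=[
    [0.042,0,0,0,0,0,0],
    [0.05,0,0,0,0,0,0],
    [0.07,0,0,0,0,0,0],
    [0.08,0,0,0,0,0,0],
    [0.08,0,0,0,0,0,0],
    [0.08,0,0,-0.32,0,0,0],
    [0.08,0,0,-0.8,0,0,0],
    [0.08,0,0,-0.96,0,0,0],
    [0.08,0,-0.8,-0.32,0,0,0],
    [0.08,0,-0.8,0,0,0,0],
    [0.08,0,-0.8,0,0,0,0],
    [0.08,0,-0.64,0,0,0,0],
    [0.08,0,0,0,0,0,0],
    [0.08,0,0,0,0,0,0],
  ],
)

```text
time_s: 29.55
tool_pos: [0.4299, 0.1203, 0.2456]
tool_rot: [2.215, 2.226, 0.004]
ft_force: [0.5, 0.6, -0.4]
opening: 0.0799
grasp_force: 0.0
```

```bash
python3 - <<'E'
from h import *
d=get_image("top");f=d["frame"];s=get_image("scene")["frame"]
H,S,V=cv2.split(cv2.cvtColor(f,cv2.COLOR_RGB2HSV));M=lambda b:(b*255).astype(np.uint8)
print("candle",blob(d,M((H>35)&(H<85)&(S>40)),(199,152),.093,16))
w=M((V>178)&(S<45))
print("jar",blob(d,w,(247,149),.096,19));print("tin",blob(d,w,(199,152),.078,19))
print("bell",ray(d,(152,163),.02))
c=np.hstack([cv2.resize(s[110:230,170:290],(400,400)),cv2.resize(f[110:200,140:230],(400,400))])
cv2.imwrite("pics/end.png",c[:,:,::-1])
E
```

```text
candle [0.6176, 0.1236, 0.0344, 0.6173, 0.1231, 0.03, 0.0299]
jar [0.6208, 0.0249, 0.0555, 0.6206, 0.0242, 0.0538, 0.0531]
tin [0.6162, 0.1195, 0.0522, 0.6151, 0.1163, 0.0448, 0.0401]
bell [0.60226371 0.22870377]
```

View pics/end.png

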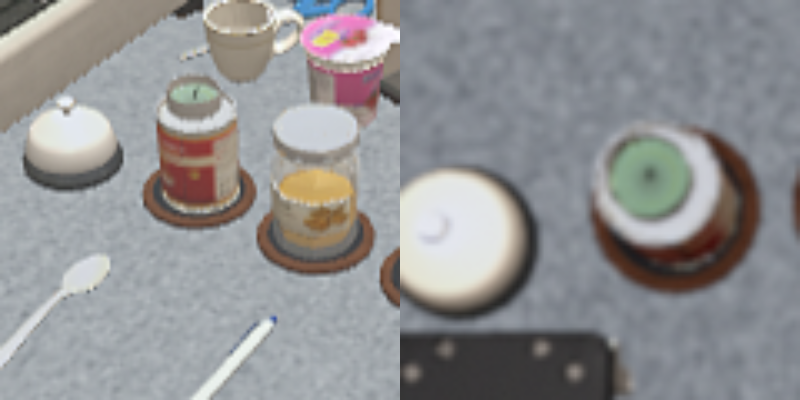

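The candle sits on the tin within about 2 mm of its axis, everything is upright, and the bell has not moved.

```bash
python3 -c "from station import *;print(hand_in())"
```

```text
the job is handed in; nothing more can be done
None
```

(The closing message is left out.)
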